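Load the shaker and refit its push-to-run knob

ROBOT

A 6-joint arm with a two-finger parallel gripper is mounted at the origin on a cart in front of the work surface, level with it; the furniture and walls round the work are solid. World frame = base frame: x ahead of the robot, y to its left, z up, the work surface at z = 0. Lengths are in mm, angles in rad, forces in N, time in s.
With the tool pointing down it reaches from about 350 to 775 mm from the base axis. Payload 7.3 kg.
Tool frame: the origin (TCP) lies on the front face of the gripper's body, between the roots of the fingers; the fingertips stand 66 mm ahead of it and the grasp point (between the pads) lies 47 mm ahead of it (bot.tcp_to_grasp is the z of the grasp point in the tool frame, in mm); z points along the fingers, y is the direction in which the jaws open and shut (so a half turn about z gives the same grasp; the last joint's range is limited). The gripper opens to 92 mm and grips with 3 to 60 N. Pads are 19 mm wide; open, the fingers measure 130 mm over their backs; the gripper's body (75 mm by 190 mm) begins 47 mm behind the grasp point.
Start: joints at [-1.348, 0.342, 1.524, -0, 1.275, -0.146], TCP at [189.282, -489.705, 292.241] pointing down, gripper open.
Joint ranges: [-2.53, 2.53], [-0.77, 2.02], [0.04, 2.7], [-1, 4.14], [0.28, 2.66], [-3.11, 3.11]. Speed limits (rad/s): [2.57, 2.57, 3.14, 3.14, 3.14, 3.14].

INTERFACE

Orientations are given as [roll, pitch, yaw] about the fixed x, y, z axes, in that order (R = Rz(yaw) Ry(pitch) Rx(roll)).
In Python, from plant import bot gives the robot as it stands.
- The arm moves only by the tool carry_out, never from a script. Its argument "deltas" is a list that holds one entry, the list of rows, each a list of 4 numbers: the shift along the tool's x, y, z in mm, then the turn about the tool's z in units of 5 degrees (1.0 is 5 degrees). A call has 1 to 20 rows; each row is the pose to reach, as a shift and turn from the pose commanded when the call began, along the tool's axes at that moment; what a row does not reach only later rows make up. A row lasts 1/10 s, in which the tool goes at most 50 mm and 8.59 degrees, less where a joint would pass 70% of its speed; a pose out of reach is approached as far as the arm can. A call with a gripper value outside its range is refused whole. "fingers" is the finger opening in mm, from 0 to 91.8, set as the call begins (left out, the last holds). The fingers move at their own pace and stop on an object; the grip force is fixed at half the most. Time passes only in rows, so rows that repeat a pose let the fingers close. It gives the time, the measured TCP pose, the force and the opening at its end, in the units of the state.
- bot.get_obs(): the state, without advancing time (a new reading comes with each control period).
- bot.capture(name): name is "scene" or "top"; returns (picture, depth): 480x640x3 uint8, blue, green, red; 480x640 float32, mm along the optical axis (not along the pixel's ray), 0 where there is no reading.
- bot.camera_model(name): a dict with "K" (3x3 intrinsics, pixels), "distortion" ([k1, k2, p1, p2, k3] as OpenCV has them; the pictures are not rectified), "camera_from_world" (4x4, takes a point from world to camera coordinates). Camera axes: x right, y down, z forward; pixel columns grow to the right and rows downward; lengths in mm; the calibration is good to about 2 mm. A picture is of the moment at which its call begins. camera_model takes no time and is no camera call.
- bot.close_job(): hands the job in, once; it reports no verdict.
The state is a dict: "time": time; "joint_positions": joint angles; "dq": joint speeds; "tau": joint torques, N m; "tool_pos": TCP position; "tcp_rot": TCP orientation; "contact_force": force on the tool from outside, world axes, zero at the start; "moment": the same for the moment, N m; "grip_width": finger opening in mm.
Only numpy, scipy, OpenCV 4.12 (cv2) and the standard library are available. Lean on these libraries where they do the work, as an engineer would, in place of code of your own. Each camera call takes 0.05 s, during which the arm holds its last target. There are 200 camera calls.

TASK

First set the small amber stain jar with the black lid down, upright and without dropping or tipping it, on the shaker's round black mat, standing wholly on the mat, and let go of it. Then take the loose black knob, turn it so that the flat in its bore matches the flat of the bare D-shaped shaft on the grey control box, push it fully home on the shaft, and press it down against the shaft's spring, as far as it goes, as for running the shaker. Finish while still holding the knob pressed down; leave the mug, masking tape, sanding block and tape measure where they are.

Things in the scene. Friction and masses are not known exactly. Their poses are not given: they have to be found in the camera images.
- stain_jar: small closed amber glass jar of wood stain with a black lid and a paper label, loose, standing; round, 56 mm across up to 66 mm height, then a shoulder and a lid 50 mm across, 100 mm high in all, about 0.3 kg. Origin: centre of its underside; z up.
- shaker: blue fixed shaker, 130 x 130 mm, aluminium plate on top, and on that the round black mat of 120 mm diameter; the mat's top is 58 mm above the worktop. Origin: centre of its underside on the worktop. The plate does not give or move.
- mat_center (a point): centre of the top of the shaker's round black mat
- control_box: grey fixed control box, 120 x 110 mm, top 50 mm above the worktop, with a bare brass D-shaft in the middle of its top; the open gap in the ring of white scale ticks lies on the side away from the shaft's flat; red lamp on its -x side. Origin: centre of its underside; the shaft's axis stands over it.
- shaft_tip (a point): centre (on the axis) of the top end of the upright brass D-shaft, 76 mm above the worktop when not pressed. Shaft 16 mm across with one flat 4 mm from the axis; the flat faces along +x of this point (and of the control box). It stands 26 mm out of the box's top, its end chamfered 2 mm. It does not turn but can be pressed down.
- speed_shaft (a joint): how far the shaft is pressed down into the box (m): 0 released, 0.006 at the stop. A spring pushes back with about 5 N at 0 and 8 N at the stop.
- knob: loose black knob standing bore down, about 0.09 kg. Round skirt 40 mm across, 22 mm high; on it a finger bar 36 mm long (along the knob's x), 12 mm wide (along y), its top 47.5 mm above the underside. A white pointer line on top and side marks the +x end, the side of the bore's flat. Origin: centre of the underside, on the bore's axis; z up.
- knob_bore (a point): mouth of the knob's D-shaped blind bore, at the knob's origin, axes as the knob's. 18 mm deep, 18 mm across, its flat 5 mm from the axis on the +x side (1 mm clearance a side), mouth widened 2 mm. Fully home it is 18 mm below the shaft's tip: 8 mm above the box with the shaft released, 2 mm with it pressed to the stop.
- mug: striped mug, 86 mm across, 90 mm high, a bystander; origin: centre of its underside
- masking_tape: roll of masking tape lying flat, 96 mm across, 25 mm high, a bystander; origin: centre of its underside
- sanding_block: cork-faced sanding block, 69 x 112 x 30 mm, a bystander; origin: centre of its underside
- tape_measure: yellow tape measure, 36 x 78 x 64 mm high, a bystander; origin: centre of its underside
Mind the look-alikes: they are no part of the job. There is more than one size of the stain_jar; the one meant has the size given above. Several things have the shape of the knob; the one meant has the colours described above.

How it is judged (in metres and radians):
On the way, in this order (a step that is already met when the one before it is completed fails the run):
1. the stain jar stands upright and released on the shaker's mat (horizontal distance between stain_jar and mat_center below 0.033 m and angle between stain_jar's own z axis and vertical below 0.08 rad and contact force between stain_jar and shaker above 1 N and contact force between stain_jar and the fingers below 0.1 N and linear speed of stain_jar below 0.02 m/s), for 0.2 s.
2. the knob is fully home on the D-shaft, flat to flat (horizontal distance between knob and shaft_tip below 0.004 m and z of knob in the frame of shaft_tip below -0.0155 m and angle between knob's own z axis and vertical below 0.12 rad and angle between the x axis of knob and the x axis of shaft_tip, either way round below 0.25 rad), for 0.2 s.
At the end, for the whole second after the job is handed in: Knob home on the D-shaft (underside 15.5 mm or more below the tip, within 4 mm of the axis and 0.25 rad of the flat, tilt under 0.12 rad), held by the fingers (over 2 N), shaft kept pressed over 4 of 6 mm; jar upright (0.08 rad), untouched, at rest on the mat, within 33 mm of its centre (all of step 1 and all of step 2 and value of joint speed_shaft above 0.004 m and contact force between knob and the fingers above 2 N and linear speed of knob below 0.02 m/s); the arm keeps its last pose, push and grip.
It fails at once if the stain jar is tipped over (angle between stain_jar's own z axis and vertical above 0.6 rad).
It fails at once if the stain jar is dropped onto the shaker from more than 20 mm (contact force between stain_jar and the fingers below 0.02 N and z of stain_jar in the frame of mat_center above 0.02 m).
It fails at once if a bystander is shifted by more than 30 mm (distance of any of mug, masking_tape, sanding_block, tape_measure from where it was at the start of the episode above 0.03 m).
It also fails if it takes over 72 s, if anything falls off the work surface, if the arm or the gripper's body presses on something with over 40 N, if the wrist force passes 120 N, or if a joint passes its speed limit or range.

## Working session

There is one attempt and no reset: what is moved stays moved. The work goes in short steps, Python scripts to look and compute and a tool call to move; the robot and the scene stay as the last step left them, time stands still between calls to the robot, and variables do not carry over. Pictures are saved under pics/ and viewed, about 8 in all and at most 12, crops included, and the job is handed in when it is done.

Besides the shell and the picture viewer there is one more tool, called after "Call:" by a JSON object that holds its "fn" and its "kwargs". carry_out: Moves the arm, as the interface text tells. Its arguments: {"type":"object","properties":{"deltas":{"type":"array","items":{"type":"array","items":{"type":"array","items":{"type":"number"}}}},"fingers":{"type":"number"}},"required":["deltas"]}

```bash
mkdir -p pics; ls
cat > h.py <<'E'
import numpy as np, cv2
from plant import bot
def load(n):
    d=np.load(f'pics/{n}.npz'); return d['p'],d['d']
def snap(cam,n):
    p,d=bot.capture(cam); np.savez(f'pics/{n}.npz',p=p,d=d); cv2.imwrite(f'pics/{n}.png',p); return p,d
def ray(cam,uv):
    m=bot.camera_model(cam); T=np.array(m['camera_from_world'],float)
    uv=np.array(uv,float).reshape(-1,1,2)
    q=cv2.undistortPoints(uv,np.array(m['K'],float),np.array(m['distortion'],float)).reshape(-1,2)
    r=np.c_[q,np.ones(len(q))]@T[:3,:3]; c=-T[:3,:3].T@T[:3,3]
    return c,r
def onplane(cam,uv,z):
    c,r=ray(cam,uv); return c+r*((z-c[2])/r[:,2:3])
def pts(cam,uv,dep):
    c,r=ray(cam,uv); return c+r*np.array([dep[int(round(v)),int(round(u))] for u,v in np.reshape(uv,(-1,2))])[:,None]
E
python3 - <<'E'
from h import *
for c in('scene','top'):
    snap(c,c+'0'); m=bot.camera_model(c); print(c,np.round(ray(c,[320,240])[0]),np.round(ray(c,[320,240])[1],2),m['K'][0][0])
print(bot.get_obs())
E
```

```text
pics
scene [-216. -786.  977.] [[ 0.51  0.55 -0.67]] 560.6429192935949
top [ 355.  -16. 1464.] [[ 0.11  0.01 -0.99]] 479.7843762785189
{'time': 0.1, 'joint_positions': array([-1.34799569e+00,  3.42660298e-01,  1.52487730e+00, -2.54258781e-05,
        1.27542164e+00, -1.46001085e-01]), 'dq': array([ 1.76008193e-03, -7.88015326e-04, -2.19650125e-03, -1.10447419e-03,
        2.78155558e-05,  9.46310584e-04]), 'tau': array([ 1.58471372e-03, -4.32002735e+01, -2.44694638e+01,  7.19087804e-02,
        5.27082221e-02, -4.10052382e-05]), 'tool_pos': array([ 189.21739351, -489.43527512,  291.62606895]), 'tcp_rot': array([-3.14023708e+00, -1.74757644e-04,  3.68809017e-01]), 'contact_force': array([-0.01208492, -0.2680731 , -0.17810562]), 'moment': array([-0.04339824,  0.0191864 , -0.00544954]), 'grip_width': 91.7973202203928}
```

View pics/scene0.png

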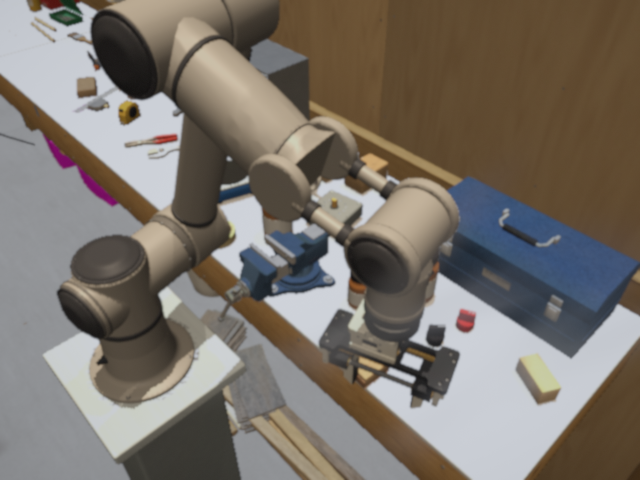

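View pics/top0.png

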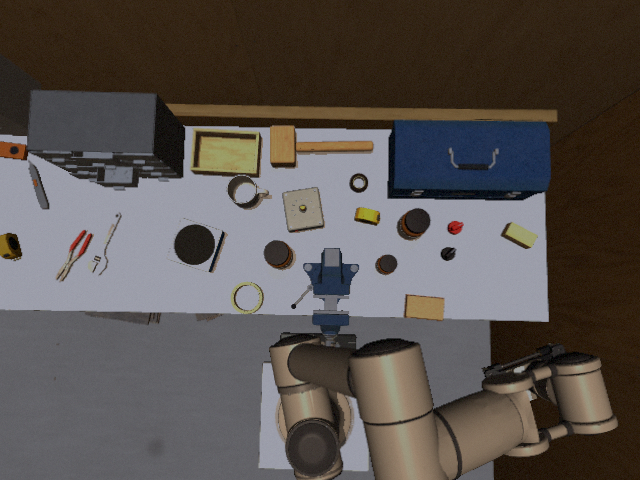

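The top view (up = +x, left = +y) shows these candidates:
- **Jars:** (387,264), (279,254) and (414,223).
- **Knobs:** black at (448,254), red at (456,228).
- **Fixed parts:** control box at (303,209), shaker mat at (195,245). The vise, around (331,280), is an obstacle.

Next I'll measure the sizes and check my choice in a crop.

Run:
```python
from h import *
p,d=load('top0')
a=cv2.resize(p[195:285,360:480],None,fx=5,fy=5,interpolation=cv2.INTER_CUBIC)[:,:]
b=cv2.resize(p[180:240,275:335],None,fx=5,fy=5,interpolation=cv2.INTER_CUBIC)
o=np.zeros((450+0,600+200,3),np.uint8); o[:,:600]=a; o[:200,600:]=cv2.resize(b,(200,200))
cv2.imwrite('pics/crop1.png',o)
# heights map
v,u=np.mgrid[0:480,0:640]; uv=np.c_[u.ravel(),v.ravel()].astype(float)
c,r=ray('top',uv); P=(c+r*d.ravel()[:,None]).reshape(480,640,3); np.save('pics/P0.npy',P)
for n,(x,y) in dict(jarS=(387,264),jarM=(279,254),jarL=(414,223),knob=(448,254),red=(456,228),box=(295,220),mat=(195,245),mug=(243,191),vise=(331,262),vise2=(331,300),vise3=(310,280),tbox=(470,185),tape=(247,284),handle=(468,163),table=(350,230)).items():
    print(n,np.round(P[y,x],1))
g=cv2.cvtColor(p,cv2.COLOR_BGR2GRAY)
for n,(x,y),z,w in (('S',(387,264),100,14),('M',(279,254),110,18),('L',(414,223),130,20)):
    z=P[y,x,2]
    s=np.zeros_like(g); s[y-w:y+w,x-w:x+w]=1
    m=((abs(P[...,2]-z)<6)&(s>0))
    q=P[m]; print(n,'top z',z,'n',m.sum(),'center',np.round((q.max(0)+q.min(0))/2,1),'diam',np.round(np.ptp(q,0),1), 'areaD',0)
```

```text
jarS [ 444.  -197.8   99.3]
jarM [462.2 106.1 141.5]
jarL [ 556.8 -265.9  141.6]
knob [ 481.1 -383.7   46.3]
red [ 558.9 -407.5   47. ]
box [573.3  70.6  43.1]
mat [489.9 361.1  60. ]
mug [667.  236.9   1. ]
vise [445.6 -38.6 106.8]
vise2 [338.6 -41.2  83.2]
vise3 [396.1  22.1  11.9]
tbox [ 661.1 -413.   166.6]
tape [379.7 210.   22.7]
handle [ 719.7 -405.   176.4]
table [552.9 -96.9  -3.4]
S top z 99.28232466337613 n 226 center [ 447.  -200.7   99.7] diam [46.  46.4 11. ] areaD 0
M top z 141.49106866443526 n 450 center [467.9 115.1 141.2] diam [67.3 66.8 11.5] areaD 0
L top z 141.64659193612033 n 441 center [ 565.8 -274.6  141.1] diam [68.4 67.7 10.9] areaD 0
```

View pics/crop1.png

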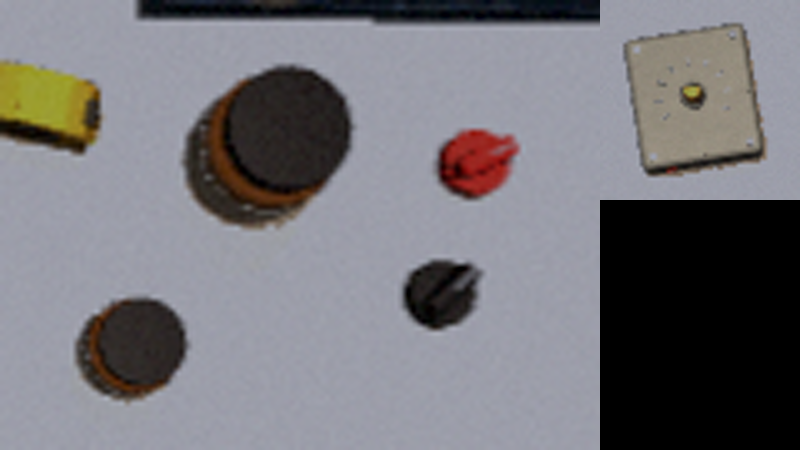

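The crop confirms the choices: the small jar (100 mm high, lid about 46–50 mm) is at pixel (387,264), and the black knob's white pointer aims up and to the right at (448,254). On the box, the red lamp and the gap in the ticks face image-down (-x), so the flat faces image-up. Next come refined positions.

```bash
cat > m.py <<'E'
from h import *
def blob(mask,uv,mx=None):
    n,l,s,c=cv2.connectedComponentsWithStats(mask.astype(np.uint8)); 
    i=l[uv[1],uv[0]]; 
    return (l==i).astype(np.uint8)
def hull(cam,m,z):
    k=max(cv2.findContours(m,cv2.RETR_EXTERNAL,cv2.CHAIN_APPROX_NONE)[0],key=cv2.contourArea).reshape(-1,2)
    return onplane(cam,k,z)[:,:2].astype(np.float32)
E
python3 - <<'E'
from m import *
p,d=load('top0'); P=np.load('pics/P0.npy'); hsv=cv2.cvtColor(p,cv2.COLOR_BGR2HSV); g=hsv[...,2]
# jar lid: dark
def win(m,u,v,w): 
    s=np.zeros(m.shape,bool); s[v-w:v+w,u-w:u+w]=1; return m&s
m=win((g<75)&(hsv[...,1]<90),387,264,15); h=hull('top',blob(m,(387,264)),100); print('jar',cv2.minEnclosingCircle(h),h.mean(0))
m=win(g<70,195,245,30); h=hull('top',blob(m,(195,245)),58); print('mat',cv2.fitEllipse(h))
m=win((g<195)&(hsv[...,2]>60),303,209,30)
h=hull('top',blob(win((hsv[...,1]>22)&(hsv[...,0]<40)&(g>60),303,209,30),(295,220)),50); print('box',cv2.minAreaRect(h),h.mean(0))
y=win((hsv[...,1]>100)&(hsv[...,0]<35)&(g>80),303,209,8); v,u=np.nonzero(y); print('shaft px',u.mean(),v.mean(),len(u),onplane('top',[u.mean(),v.mean()],76))
m=win(g<110,448,254,14); h=hull('top',blob(m,(447,255)),22); print('knob skirt',cv2.minEnclosingCircle(h),h.mean(0))
w=win((g>90)&(g<200),448,254,9)
print(g[244:266,438:460])
E
```

```text
jar ((447.8667907714844, -200.78759765625), 24.528484344482422) [ 447.43475 -201.09953]
mat ((492.4408874511719, 363.82257080078125), (115.09867858886719, 115.6739273071289), 115.59060668945312)
box ((603.0497436523438, 45.761566162109375), (126.6917495727539, 110.11485290527344), 10.614374160766602) [597.30054  48.49203]
shaft px 302.0 207.125 16 [[606.7853767   49.12756321  76.        ]]
knob skirt ((484.81085205078125, -391.53887939453125), 23.918758392333984) [ 485.97733 -389.3219 ]
[[169 170 168 171 167 169 171 171 169 168 169 168 169 168 168 170 168 170
  170 172 169 171]
 [169 170 170 170 168 168 169 168 170 169 171 167 170 172 168 169 170 171
  168 169 170 170]
 [168 170 169 170 171 169 169 168 166 168 167 167 166 172 169 168 170 171
  170 170 170 168]
 [169 169 168 171 165 169 165 137  73  62  66  67 100 147 152 125 147 167
  171 169 168 168]
 [168 169 169 170 169 136  66  28  33  34  37  37  28  12   0  30  87 144
  168 172 170 167]
 [167 169 172 145  88  20  32  35  33  39  35  24  14   7  29  62  91  91
  127 170 170 170]
 [167 168 167 120  37  37  37  36  28  36  27  18 
[... 738 characters left out ...]
8  40  37  40  69 131 170 169
  170 170 168 170]
 [169 171 171 169 149  94  25  13  12  26  30  29  38  75 133 169 170 170
  169 171 169 168]
 [170 167 170 169 169 169 149  95  47  44  70 130 164 167 171 168 168 169
  171 169 171 170]
 [169 171 167 170 170 166 165 168 164 169 167 169 172 169 170 169 170 171
  170 170 172 171]
 [170 169 170 169 170 167 170 169 170 170 169 168 172 167 171 168 167 170
  171 171 169 170]
 [169 168 170 167 167 169 169 168 170 171 170 170 171 171 168 170 169 169
  169 165 170 169]
 [169 168 169 169 168 171 173 171 168 166 169 167 171 171 167 170 171 172
  170 168 171 168]
 [170 169 172 171 170 171 168 169 173 171 169 169 169 168 172 169 171 168
  169 168 169 168]]
```

Call:
{"fn": "carry_out", "kwargs": {"deltas": [[[20, 0, 0, 0.5], [50, 0, 0, 1.5], [95, 0, 0, 2.5], [140, 0, 0, 3.5], [185, 0, 0, 4.5], [220, 0, 0, 4.5], [220, 0, 0, 4.5]]]}}

```text
time: 0.8
tool_pos: [397.8, -408.3, 291.6]
tcp_rot: [-3.14, -0.001, -0.019]
contact_force: [-0.5, -0.5, 0.8]
grip_width: 91.8
```

Call:
{"fn": "carry_out", "kwargs": {"deltas": [[[8, -30, 0, 0], [16, -75, 0, 0], [26, -120, 0, 0], [35, -165, 0, 0], [42, -195, 0, 0], [45.5, -208, 0, 0], [45.5, -208, 0, 0], [45.5, -208, 20, 0], [45.5, -208, 50, 0], [45.5, -208, 80, 0], [45.5, -208, 100, 0], [45.5, -208, 110, 0], [45.5, -208, 110, 0]]]}}

```text
time: 2.1
tool_pos: [444.2, -204.6, 181.1]
tcp_rot: [-3.141, 0.002, -0.025]
contact_force: [-0.1, 0.7, 0.1]
grip_width: 91.9
```

Run:
```python
from m import *
p,d=snap('scene','s1'); q,e=snap('top','t1')
cv2.imwrite('pics/v1.png',np.vstack([cv2.resize(p[150:350,250:550],(600,400)),cv2.resize(q[180:280,370:520],(300,200)).repeat(1,0) if 0 else np.hstack([cv2.resize(q[170:270,380:530],(300,200)),cv2.resize(q[170:250,250:370],(300,200))])]))
print(bot.get_obs()['tool_pos'])
```

```text
[ 445.18859796 -204.59359716  182.83667523]
```

View pics/v1.png

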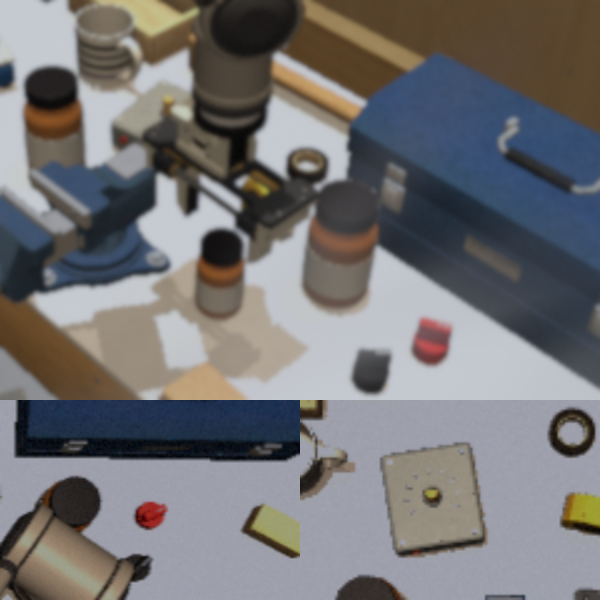

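The scene view shows the gripper above and behind the small jar (the jar is at about (220,275) in the crop), consistent with the TCP height of 182. I'll descend and grip.

Call:
{"fn": "carry_out", "kwargs": {"deltas": [[[2.5, -2.5, 10, 0], [2.5, -2.5, 30, 0], [2.5, -2.5, 50, 0], [2.5, -2.5, 66, 0], [2.5, -2.5, 74, 0], [2.5, -2.5, 76, 0], [2.5, -2.5, 76, 0], [2.5, -2.5, 76, 0]]]}}

```text
time: 3.0
tool_pos: [448.0, -201.4, 107.0]
tcp_rot: [3.141, -0.001, -0.024]
contact_force: [0.7, 0.3, -0.6]
grip_width: 91.9
```

Call:
{"fn": "carry_out", "kwargs": {"deltas": [[[0, 0, 0, 0], [0, 0, 0, 0], [0, 0, 0, 0], [0, 0, 0, 0], [0, 0, 0, 0], [0, 0, 0, 0], [0, 0, 0, 0], [0, 0, 0, 0], [0, 0, 0, 0], [0, 0, 0, 0], [0, 0, 0, 0], [0, 0, 0, 0]]], "fingers": 45}}

```text
time: 4.2
tool_pos: [447.6, -201.2, 106.3]
tcp_rot: [3.141, -0.0, -0.024]
contact_force: [-0.0, -1.9, 2.1]
grip_width: 55.8
```

Call:
{"fn": "carry_out", "kwargs": {"deltas": [[[0, 0, -5, 0], [0, 0, -20, 0], [0, 0, -45, 0], [0, 0, -75, 0], [0, 0, -105, 0], [0, 0, -135, 0], [0, 0, -152, 0], [0, 0, -160, 0], [0, 0, -160, 0]]]}}

```text
time: 5.1
tool_pos: [447.5, -201.0, 266.7]
tcp_rot: [3.141, -0.001, -0.024]
contact_force: [-0.1, 0.8, -2.8]
grip_width: 55.5
```

Call:
{"fn": "carry_out", "kwargs": {"deltas": [[[0, -10, 0, 0], [2, -30, 0, 0], [4, -60, 0, 0], [6, -97, 0, 0], [8, -135, 0, 0], [10, -175, 0, 0], [12, -215, 0, 0], [14, -255, 0, 0], [16, -295, 0, 0], [18, -335, 0, 0], [21, -375, 0, 0], [23, -415, 0, 0], [25, -450, 0, 0], [27, -485, 0, 0], [29, -515, 0, 0], [30, -540, 0, 0], [31, -555, 0, 0], [31.5, -564, 0, 0], [31.5, -566, 0, 0], [31.5, -566, 0, 0]]]}}

```text
time: 7.1
tool_pos: [492.1, 363.7, 265.4]
tcp_rot: [3.14, 0.001, -0.024]
contact_force: [-0.6, 0.4, -3.1]
grip_width: 55.4
```

Call:
{"fn": "carry_out", "kwargs": {"deltas": [[[0, 0, 15, 0], [0, 0, 40, 0], [0, 0, 65, 0], [0, 0, 80, 0], [0, 0, 88, 0], [0, 0, 90, 0], [0, 0, 90, 0]]]}}

```text
time: 7.8
tool_pos: [492.9, 363.7, 176.7]
tcp_rot: [-3.141, -0.001, -0.024]
contact_force: [-0.1, -0.1, -3.1]
grip_width: 55.7
```

Run:
```python
from m import *
q,e=snap('top','t2'); p,d=snap('scene','s2')
cv2.imwrite('pics/v2.png',np.hstack([cv2.resize(q[150:320,130:330],(600,510)),cv2.resize(p[60:230,130:197],(200,510))]))
o=bot.get_obs();print(o['tool_pos'],o['contact_force'],o['grip_width'])
```

```text
[493.02747091 364.05084142 177.2930628 ] [-0.60679657  0.20821377 -2.46937536] 55.11696706850451
```

View pics/v2.png

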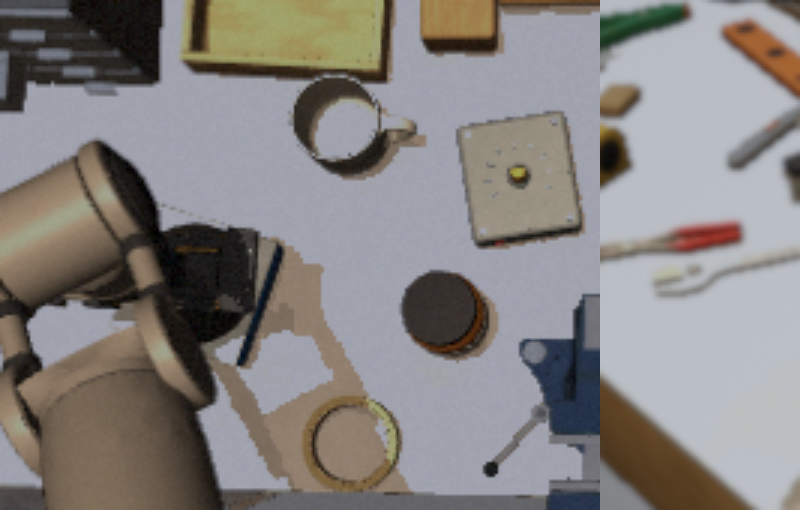

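The jar is held (about 3 N) with the gripper centred over the mat; the clear area has no obstacles. I'll lower it gently.

Call:
{"fn": "carry_out", "kwargs": {"deltas": [[[0, 0, 4, 0], [0, 0, 8, 0], [0, 0, 10, 0], [0, 0, 11, 0], [0, 0, 11.5, 0], [0, 0, 12, 0], [0, 0, 12, 0]]]}}

```text
time: 8.6
tool_pos: [492.6, 364.0, 164.4]
tcp_rot: [-3.142, -0.0, -0.024]
contact_force: [0.6, 0.3, -1.1]
grip_width: 55.5
```

Call:
{"fn": "carry_out", "kwargs": {"deltas": [[[0, 0, 0.3, 0], [0, 0, 0.6, 0], [0, 0, 0.9, 0], [0, 0, 0.9, 0]]]}}

```text
time: 9.0
tool_pos: [492.6, 364.0, 164.3]
tcp_rot: [-3.141, -0.001, -0.024]
contact_force: [-2.1, -1.3, 5.5]
grip_width: 55.4
```

Contact is made (+5.5 N). I'll release and wait, then retreat straight up.

Call:
{"fn": "carry_out", "kwargs": {"deltas": [[[0, 0, 0, 0], [0, 0, 0, 0], [0, 0, 0, 0], [0, 0, 0, 0], [0, 0, 0, 0], [0, 0, 0, 0], [0, 0, 0, 0], [0, 0, 0, 0], [0, 0, 0, 0], [0, 0, 0, 0]]], "fingers": 88}}

```text
time: 10.0
tool_pos: [492.5, 364.0, 163.3]
tcp_rot: [3.141, -0.0, -0.024]
contact_force: [0.2, -0.1, 0.5]
grip_width: 88.2
```

Call:
{"fn": "carry_out", "kwargs": {"deltas": [[[0, 0, -5, 0], [0, 0, -20, 0], [0, 0, -45, 0], [0, 0, -75, 0], [0, 0, -105, 0], [0, 0, -120, 0], [0, 0, -125, 0], [0, 0, -125, 0]]]}}

```text
time: 10.8
tool_pos: [492.6, 364.0, 288.8]
tcp_rot: [-3.141, -0.001, -0.024]
contact_force: [1.5, -0.1, 0.3]
grip_width: 87.8
```

Call:
{"fn": "carry_out", "kwargs": {"deltas": [[[0, 10, 0, 0], [0, 30, 0, 0.5], [0, 60, 0, 1], [0, 97, 0, 1.5], [0, 135, 0, 2], [0, 175, 0, 2.5], [0, 215, 0, 3], [0, 255, 0, 3.5], [0, 295, 0, 4], [0, 335, 0, 4.5], [0, 375, 0, 5], [0, 410, 0, 6], [0, 440, 0, 7], [0, 465, 0, 8], [0, 485, 0, 8.6], [0, 500, 0, 9], [0, 510, 0, 9.1], [0, 514, 0, 9.1], [0, 514, 0, 9.1]]]}}

```text
time: 12.7
tool_pos: [480.1, -149.9, 288.0]
tcp_rot: [3.141, 0.001, -0.818]
contact_force: [-0.1, 0.5, -0.5]
grip_width: 87.9
```

Run:
```python
from m import *
q,e=snap('top','t3'); p,d=snap('scene','s3')
R=lambda a:cv2.resize(a,(400,300),interpolation=cv2.INTER_CUBIC)
cv2.imwrite('pics/v3.png',np.vstack([np.hstack([R(q[239:269,428:468]),R(p[313:358,406:466])]),np.hstack([R(q[170:254,140:252]),R(q[179:239,263:343])])]))
o=bot.get_obs();print(o['tool_pos'],o['tcp_rot'],o['joint_positions'])
```

```text
[ 480.21904094 -149.21390572  288.2082118 ] [-3.14154153e+00  4.02182278e-04 -8.16903170e-01] [-4.53879249e-01  3.05120457e-01  1.58967416e+00  2.01049400e-04
  1.24715585e+00  1.93375629e+00]
```

View pics/v3.png

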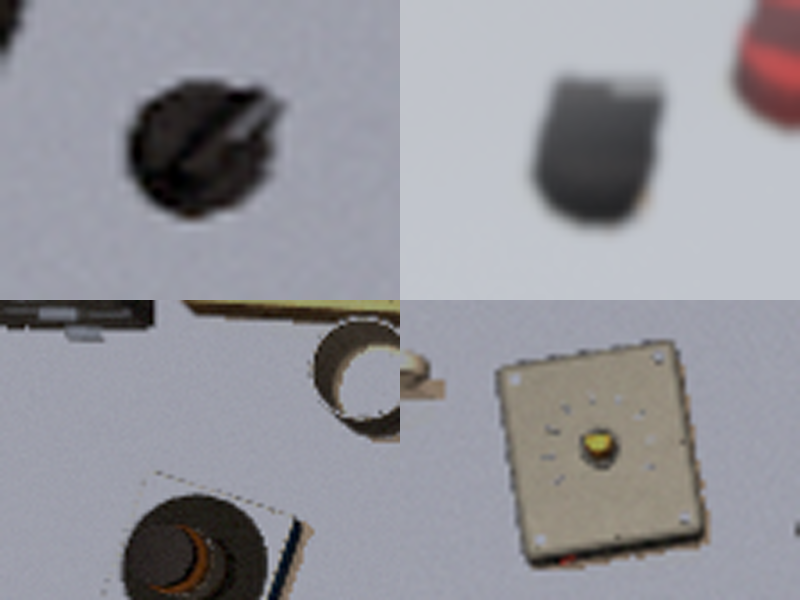

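The jar stands on the mat in the third tile. In the fourth, the shaft's flat faces image-up and the box screws are at px (286,194.8), (314.4,190.4), (291,227) and (319.8,222.8). The knob's bar runs at about 45° with the pointer up and to the right. Next I'll work out the numbers.

Run:
```python
from m import *
from scipy.optimize import least_squares
q,e=load('t3'); p,d=load('s3')
hsv=cv2.cvtColor(q,cv2.COLOR_BGR2HSV).astype(int)
s=[]
g=cv2.cvtColor(q,cv2.COLOR_BGR2GRAY).astype(int)
for u,v in [(286,194.8),(314.4,190.4),(291,227),(319.8,222.8)]:
    x,y=int(round(u)),int(round(v)); w=np.clip(g[y-2:y+3,x-2:x+3]-np.median(g[y-4:y+5,x-4:x+5])-8,0,None).astype(float)
    yy,xx=np.mgrid[y-2:y+3,x-2:x+3]; s.append((np.sum(w*xx)/w.sum(),np.sum(w*yy)/w.sum()))
S=onplane('top',s,50)[:,:2]; print('screws',np.round(s,1).tolist(),np.round(S,1).tolist(),'ctr',S.mean(0))
a=[S[0]-S[2],S[1]-S[3]]; b=[S[0]-S[1],S[2]-S[3]]
print('yaw x',[np.degrees(np.arctan2(k[1],k[0])) for k in a],'yaw y-90',[np.degrees(np.arctan2(k[1],k[0]))-90 for k in b])
# shaft
w=np.where((hsv[...,1]>90)&(hsv[...,2]>150)&(hsv[...,0]<40),1,0); w[:200]=0;w[216:]=0;w[:,:296]=0;w[:,310:]=0
v,u=np.nonzero(w); print('shaft top',u.mean(),v.mean(),len(u),onplane('top',[u.mean(),v.mean()],76)[0])
# knob bar ends in scene
E=onplane('scene',[(429.7,325),(445.5,326.2)],47.5)[:,:2]; D=E[1]-E[0]; print('bar',E,'len',np.hypot(*D),'yaw',np.degrees(np.arctan2(D[1],D[0])))
# knob skirt circle top view: camera-side rim at z=0, far rim at z=22
f=8; a=cv2.resize(g[239:269,428:468].astype(np.float32),None,fx=f,fy=f,interpolation=cv2.INTER_CUBIC)
m=(a<100).astype(np.uint8); c=max(cv2.findContours(m[:,:],0,1)[0],key=lambda k:cv2.contourArea(k) if cv2.pointPolygonTest(k,(155.,115.),False)>0 else 0).reshape(-1,2)
k=(c+.5)/f-.5+[428,239]
near=onplane('top',k,0)[:,:2]; 
cam=ray('top',[320,240])[0][:2]
ctr=np.array([484,-387.]); n=cam-ctr; n/=np.hypot(*n)
N=near[((near-ctr)@n)>4]
r=least_squares(lambda c:np.hypot(*(N-c).T)-20,ctr); print('knob near rim',r.x,'res',np.abs(r.fun).mean(),len(N))
far=onplane('top',k,22)[:,:2]; F=far[((far-ctr)@n)<-2]; ang=np.degrees(np.arctan2(*(F-ctr).T[::-1])); F=F[abs(ang+47)>35]
r=least_squares(lambda c:np.hypot(*(F-c).T)-20,ctr); print('knob far rim',r.x,np.abs(r.fun).mean(),len(F))
# pointer pixels
w=(a>60);
```

```text
screws [[285.6, 194.5], [314.0, 190.0], [290.7, 226.4], [319.4, 221.9]] [[648.7, 100.6], [664.3, 15.8], [552.7, 82.4], [568.1, -2.8]] ctr [608.4157108  48.9982097]
yaw x [np.float64(10.740795862807461), np.float64(10.895571523935878)] yaw y-90 [np.float64(10.41661132611523), np.float64(10.26736409822152)]
shaft top 302.5 206.8 10 [607.78238394  47.68717725  76.        ]
bar [[ 474.22906199 -380.2726187 ]
 [ 495.95905892 -405.17193677]] len 33.047977353937746 yaw -48.88832365905293
knob near rim [ 485.87923152 -391.98682079] res 0.2129742312988944 105
knob far rim [ 485.69107052 -389.79188916] 0.30964353130801786 88
```

Call:
{"fn": "carry_out", "kwargs": {"deltas": [[[15, 13, 0, 0.4], [40, 36, 0, 0.4], [70, 63, 0, 0.4], [100, 90, 0, 0.4], [130, 117, 0, 0.4], [155, 139, 0, 0.4], [172, 154, 0, 0.4], [180, 161.5, 0, 0.4], [180.5, 161.5, 0, 0.4], [180.5, 161.5, 25, 0.4], [180.5, 161.5, 60, 0.4], [180.5, 161.5, 95, 0.4], [180.5, 161.5, 120, 0.4], [180.5, 161.5, 128, 0.4], [180.5, 161.5, 128, 0.4]]], "fingers": 36}}

```text
time: 14.3
tool_pos: [486.0, -390.6, 159.8]
tcp_rot: [-3.142, 0.002, -0.852]
contact_force: [0.6, 0.4, 0.0]
grip_width: 36.1
```

Run:
```python
from m import *
p,d=snap('scene','s4'); q,e=snap('top','t4')
R=lambda a:cv2.resize(a,(400,300),interpolation=cv2.INTER_CUBIC)
cv2.imwrite('pics/v4.png',np.hstack([R(p[240:375,360:540]),R(q[200:290,400:520])]))
o=bot.get_obs();print(o['tool_pos'],o['tcp_rot'],o['grip_width'])
```

```text
[ 486.6046695  -391.88813601  161.99860534] [-3.14138372e+00 -2.47937995e-03 -8.52117960e-01] 35.78101408335566
```

View pics/v4.png

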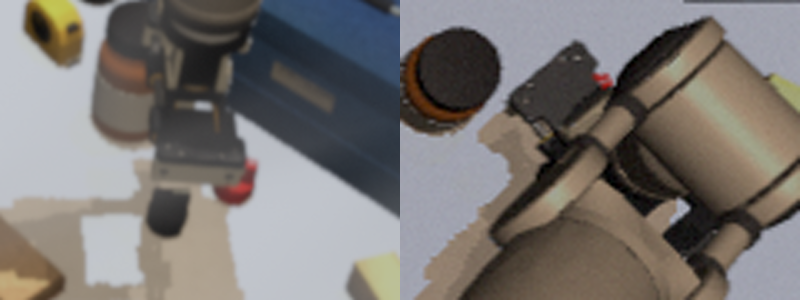

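The gripper sits above the knob, clear of the large jar and the red knob. I'll descend to TCP 93 and grip the bar.

Call:
{"fn": "carry_out", "kwargs": {"deltas": [[[0, 0, 10, 0], [0, 0, 30, 0], [0, 0, 48, 0], [0, 0, 60, 0], [0, 0, 66, 0], [0, 0, 67, 0], [0, 0, 67, 0]]]}}

```text
time: 15.1
tool_pos: [486.1, -392.3, 93.9]
tcp_rot: [-3.142, -0.001, -0.853]
contact_force: [-0.3, 0.4, 0.3]
grip_width: 36.3
```

Call:
{"fn": "carry_out", "kwargs": {"deltas": [[[0, 0, 0, 0], [0, 0, 0, 0], [0, 0, 0, 0], [0, 0, 0, 0], [0, 0, 0, 0], [0, 0, 0, 0], [0, 0, 0, 0], [0, 0, 0, 0], [0, 0, 0, 0], [0, 0, 0, 0]]], "fingers": 4}}

```text
time: 16.1
tool_pos: [485.9, -392.1, 93.7]
tcp_rot: [-3.142, -0.001, -0.853]
contact_force: [0.3, 0.5, 5.1]
grip_width: 11.9
```

Call:
{"fn": "carry_out", "kwargs": {"deltas": [[[0, 0, -5, 0], [0, 0, -20, 0], [0, 0, -45, 0], [0, 0, -80, 0], [0, 0, -115, 0], [0, 0, -145, 0], [0, 0, -165, 0], [0, 0, -175, 0], [0, 0, -175, 0]]]}}

```text
time: 17.0
tool_pos: [486.0, -392.3, 270.1]
tcp_rot: [-3.142, -0.003, -0.853]
contact_force: [-0.9, -0.5, -1.3]
grip_width: 11.8
```

Call:
{"fn": "carry_out", "kwargs": {"deltas": [[[-5, -8, 0, 0], [-15, -23, 0, -0.5], [-31, -47, 0, -1], [-50, -76, 0, -2], [-70, -106, 0, -3], [-90, -137, 0, -4], [-110, -167, 0, -5], [-130, -198, 0, -6], [-150, -228, 0, -7], [-170, -259, 0, -8], [-190, -289, 0, -9], [-208, -316, 0, -10], [-223, -339, 0, -11], [-235, -357, 0, -11.5], [-244, -371, 0, -11.9], [-249, -379, 0, -11.9], [-251, -382, 0, -11.9], [-251, -382, 0, -11.9], [-251, -382, 0, -11.9]]]}}

```text
time: 18.9
tool_pos: [608.3, 47.5, 268.2]
tcp_rot: [3.141, 0.0, 0.184]
contact_force: [0.2, -0.1, -0.9]
grip_width: 11.9
```

Call:
{"fn": "carry_out", "kwargs": {"deltas": [[[0, 0, 10, 0], [0, 0, 30, 0], [0, 0, 50, 0], [0, 0, 65, 0], [0, 0, 73, 0], [0, 0, 75, 0], [0, 0, 75, 0], [0, 0, 75, 0]]]}}

```text
time: 19.7
tool_pos: [608.8, 48.2, 194.1]
tcp_rot: [3.141, -0.002, 0.185]
contact_force: [0.9, -0.2, -1.2]
grip_width: 11.7
```

Run:
```python
from m import *
p,d=snap('scene','s5'); q,e=snap('top','t5')
R=lambda a,k=400,l=300:cv2.resize(a,(k,l),interpolation=cv2.INTER_CUBIC)
cv2.imwrite('pics/v5.png',np.hstack([R(p[150:240,290:410],560,420),R(q[180:240,270:340],240,206)[:420] if 0 else cv2.copyMakeBorder(R(q[170:250,265:345],240,240),0,180,0,0,0)]))
o=bot.get_obs();print(o['tool_pos'],o['tcp_rot'],o['grip_width'],o['contact_force'])
```

```text
[608.76626247  48.2620646  194.14373126] [ 3.14111710e+00 -1.53486923e-03  1.85509228e-01] 11.644414695659364 [ 0.99581443 -0.47120675 -0.91021021]
```

View pics/v5.png

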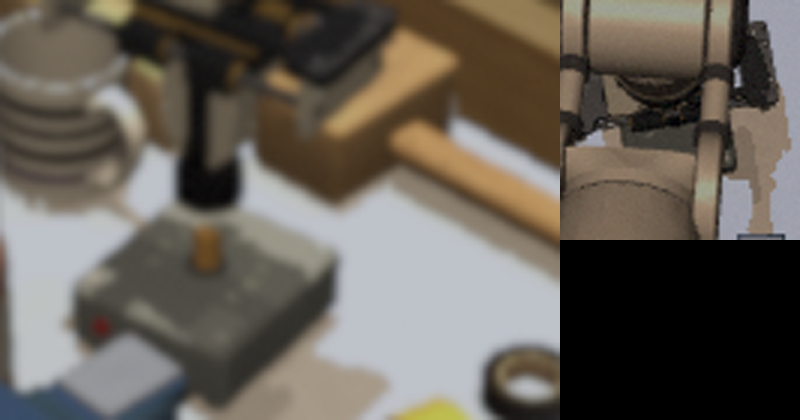

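The scene view shows the held knob (crop (209,180)) right above the brass shaft (crop (206,230)). I'll compare knob and shaft within this one view.

Run:
```python
from m import *
p,d=load('s5'); g=p.max(2).astype(int)
def proj(P):
    m=bot.camera_model('scene'); T=np.array(m['camera_from_world'])
    return cv2.projectPoints(np.array(P,float).reshape(-1,3),cv2.Rodrigues(T[:3,:3])[0],T[:3,3],np.array(m['K'],float),np.array(m['distortion'],float))[0].reshape(-1,2)
t=np.linspace(0,2*np.pi,72); circ=lambda c,r,z:np.c_[c[0]+r*np.cos(t),c[1]+r*np.sin(t),np.full(72,z)]
K=np.array([608.5,48.2]); zk=100.5
A=proj(circ(K,20,zk)); print('pred knob bottom rim u',A[:,0].min(),A[:,0].max(),'v max',A[:,1].max())
S=np.array([608,48.5]); B=proj(circ(S,8,76)); C=proj(circ(S,8,58)); print('pred shaft tip u',B[:,0].min(),B[:,0].max(),'v',B[:,1].min(),B[:,1].max(),'z58 u',C[:,0].min(),C[:,0].max(),C[:,1].mean())
print('px/mm',proj([[608,48,76],[608+10*.73,48-10*.68,76],[608-7.3,48-6.8,76]]))
print('u',list(range(324,348)))
for v in range(184,200): print(v,g[v,324:348])
print('sat')
h=cv2.cvtColor(p,cv2.COLOR_BGR2HSV)
for v in range(196,212): print(v,h[v,326:344,1])
```

```text
pred knob bottom rim u 326.8990102682185 342.28152438809207 v max 195.37844524668523
pred shaft tip u 331.21783735771567 337.3021973641039 v 196.38225839650465 200.09754612517503 z58 u 331.1627823818078 337.1980740548388 203.61724796423889
px/mm [[334.39243116 198.31697276]
 [338.18676205 198.29781759]
 [334.20138438 200.64214262]]
u [324, 325, 326, 327, 328, 329, 330, 331, 332, 333, 334, 335, 336, 337, 338, 339, 340, 341, 342, 343, 344, 345, 346, 347]
184 [193 185 164 125  72  32  14  10  11  30  56  78  84  77  67  55  63 110
 153 170 154 116  84  71]
185 [199 193 173 126  63  23  12   9  10  25  48  65  64  54  42  32  49  99
 149 176 170 142 111  90]
186 [200 196 175 124  58  19  13  11  13  18  32  42  41  31  23  20  41  93
 147 178 182 165 144 125]
187 [201 196 175 124  58  18  12  13  13  15  20  25  21  18  17  19  38  88
 145 180 189 183 172 158]
188 [201 195 175 124  57  19  14  12  11  15  13  16  14  16  13  14  34  86
 144 180 191 191 187 181]
189 [201 196 175 124  58  20  13  13  12  13  14  13  13  14  12  16  36  88
 148 184 193 193 193 191]
190 [200 195 175 124  57 
[... 1430 characters left out ...]
5  34  34  34  46  88 140 163 168 164 137  85  45  35  36  35  32  35]
203 [ 34  32  32  33  48  92 140 166 166 167 140  86  46  33  33  35  32  36]
204 [ 34  31  34  32  47 101 150 165 171 162 145  92  49  34  33  36  33  35]
205 [ 32  32  32  34  55 107 151 165 168 161 144  93  45  33  34  33  33  33]
206 [ 36  33  34  33  53 106 144 158 159 157 134  83  41  33  31  30  33  33]
207 [ 33  33  34  33  44  75 116 134 140 131 110  66  39  30  34  33  33  33]
208 [33 33 33 34 34 44 67 83 92 83 62 42 31 33 34 30 33 35]
209 [30 36 33 34 34 32 38 38 42 41 40 32 33 31 35 34 37 38]
210 [33 30 33 33 33 34 31 37 34 34 34 30 32 31 33 34 36 38]
211 [29 30 33 33 36 33 33 33 33 33 32 32 35 34 33 34 36 37]
```

Knob and shaft agree sideways to about 0.6 mm. I'll trim by (-0.5, -0.4) and descend in small steps while watching the force.

Call:
{"fn": "carry_out", "kwargs": {"deltas": [[[-0.5, -0.4, 4, 0], [-0.5, -0.4, 12, 0], [-0.5, -0.4, 18, 0], [-0.5, -0.4, 21, 0], [-0.5, -0.4, 23, 0], [-0.5, -0.4, 24.5, 0], [-0.5, -0.4, 26, 0], [-0.5, -0.4, 27, 0], [-0.5, -0.4, 28, 0], [-0.5, -0.4, 28, 0]]]}}

```text
time: 20.8
tool_pos: [607.8, 48.6, 165.3]
tcp_rot: [3.142, 0.0, 0.185]
contact_force: [0.7, -0.4, -0.9]
grip_width: 11.7
```

Call:
{"fn": "carry_out", "kwargs": {"deltas": [[[0, 0, 1, 0], [0, 0, 2, 0], [0, 0, 3, 0], [0, 0, 4, 0], [0, 0, 5, 0], [0, 0, 6, 0], [0, 0, 7, 0], [0, 0, 8, 0], [0, 0, 9, 0], [0, 0, 10, 0], [0, 0, 10, 0]]]}}

```text
time: 21.9
tool_pos: [607.8, 48.6, 155.1]
tcp_rot: [3.142, 0.0, 0.186]
contact_force: [-0.6, 0.1, -1.1]
grip_width: 12.0
```

Call:
{"fn": "carry_out", "kwargs": {"deltas": [[[0, 0, 1, 0], [0, 0, 2, 0], [0, 0, 3, 0], [0, 0, 4, 0], [0, 0, 5, 0], [0, 0, 5, 0], [0, 0, 5, 0], [0, 0, 5, 0]]]}}

```text
time: 22.7
tool_pos: [607.9, 48.6, 150.6]
tcp_rot: [3.141, -0.0, 0.186]
contact_force: [-1.3, 0.1, 4.0]
grip_width: 12.0
```

Call:
{"fn": "carry_out", "kwargs": {"deltas": [[[0, 0, 1, 0], [0, 0, 2, 0], [0, 0, 3, 0], [0, 0, 4, 0], [0, 0, 4.5, 0], [0, 0, 5, 0], [0, 0, 5, 0], [0, 0, 5, 0]]]}}

```text
time: 23.5
tool_pos: [607.9, 48.6, 145.6]
tcp_rot: [3.141, -0.0, 0.186]
contact_force: [-2.2, 0.3, 7.1]
grip_width: 11.7
```

Call:
{"fn": "carry_out", "kwargs": {"deltas": [[[0, 0, 0.5, 0], [0, 0, 1, 0], [0, 0, 1.3, 0], [0, 0, 1.3, 0], [0, 0, 1.3, 0]]]}}

```text
time: 24.0
tool_pos: [608.0, 48.6, 145.5]
tcp_rot: [3.141, -0.001, 0.186]
contact_force: [-5.5, -0.1, 13.8]
grip_width: 11.9
```

Run:
```python
from m import *
o=bot.get_obs();print(o['tool_pos'],o['contact_force'],o['moment'],o['grip_width'])
p,d=snap('scene','s6'); q,e=snap('top','t6')
R=lambda a,k=400,l=300:cv2.resize(a,(k,l),interpolation=cv2.INTER_CUBIC)
cv2.imwrite('pics/v6.png',np.hstack([R(p[150:240,290:410],480,360),R(q[170:290,140:240],300,360)]))
```

```text
[607.95808818  48.62026275 145.53084785] [-5.47332316 -0.08274188 13.78021675] [ 0.01068722  0.98903594 -0.00452683] 11.912493075926282
```

View pics/v6.png

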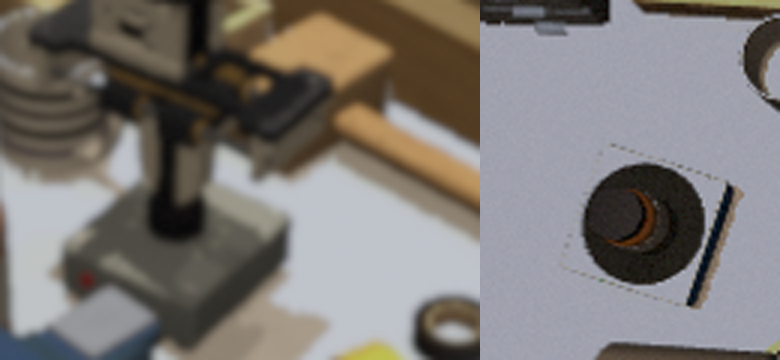

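The force rose from 5 N to 8 N along the spring and then to about 14 N with the TCP stopped at 145.5 mm, where the stop was expected. The knob is seated just above the box, and the jar stands on the mat. Handing in.

```bash
python3 -c "
from plant import bot
print(bot.close_job()); o=bot.get_obs(); print(o['tool_pos'],o['contact_force'],o['grip_width'])"
```

```text
the job is handed in; nothing more can be done
None
the job is handed in; nothing more can be done
```

I handed the job in at about 24 s. The stain jar is standing on the mat, and the knob is on the D-shaft, held pressed down. The system gives no verdict.

- **Jar:** I set the small amber jar down at about (492, 364) mm, on the measured mat centre, with about 5 N of contact. I then let go and moved straight up. The later top views show it standing on the mat.
- **Knob:** I gripped the black knob by its bar (opening 11.9 mm) and turned it to the control box's measured yaw of about 10.6°. It slid onto the shaft with no side force.
- **Press:** The push-back rose from about 5 N to 8 N along the spring, then jumped to about 14 N. The tool stopped at 145.5 mm, against the 145.3 mm expected at the shaft's stop. The grip was still 11.9 mm when I handed in.

No check failed. A sideways force of about 5 N was present at the stop. I judged the shaft's travel from tool height and force, because the joint itself can't be read. The arm never touched the mug, masking tape, sanding block or tape measure as far as I could tell, but I did not re-measure their positions.

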